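# Hang the cutlery holder in the serving tub

### The arm

A 6-joint arm with a two-finger parallel gripper is mounted at the origin on the work surface. World frame = base frame: x ahead of the robot, y to its left, z up, the work surface at z = 0. Lengths are in mm, angles in rad, forces in N, time in s.
With the tool pointing down it reaches from about 275 to 750 mm from the base axis. Payload 10.2 kg.
Tool frame: the origin (TCP) lies midway between the tips of the shut fingers; the grasp point (between the pads) lies 19 mm behind it; z points along the fingers, y is the direction in which the jaws open and shut (so a half turn about z gives the same grasp; the last joint's range is limited). The gripper opens to 85 mm and grips with 20 to 120 N. Pads are 22 mm wide; open, the fingers measure 114 mm over their backs; the gripper's body (76 mm by 85 mm) begins 54 mm behind the grasp point. The pads swing forward as they close: fully open they stand 13 mm farther back than shut.
Start: joints at [0.879, 0.313, 1.498, -0, 1.331, -0.223], TCP at [237.216, 468.358, 231.294] pointing down, gripper open.
Joint ranges: [-2.94, 2.94], [-0.97, 2.17], [0.19, 2.56], [-1.23, 4.37], [0.02, 3.11], [-2.88, 2.88]. Speed limits (rad/s): [2.39, 2.39, 3.01, 3.14, 3.14, 3.14].

### API

Orientations are given as a unit quaternion [w, x, y, z].
In Python, from rig import sense, optics, ctrl gives the robot as it stands.
- The arm moves only by the tool play_rows, never from a script. Its argument "plan" is a list of rows, each a list of 7 numbers: the shift along the world's x, y, z in mm, then the turn, a rotation vector about the world's x, y, z in rad, then the opening, from -1 (shut) to 1 (fully open), so that 0 is half open. A call has 1 to 5 rows; each row shifts and turns the pose as measured when the row begins; what a row does not reach is not made up. A row lasts 1/12 s, in which the tool goes at most 41.7 mm and 7.16 degrees, less where a joint would pass 70% of its speed; a pose out of reach is approached as far as the arm can. A call is refused whole if a number of a shift passes 41.7 or a number of a turn 0.125, either way. A call with a gripper value outside its range is refused whole. The fingers move at their own pace and stop on an object; "grip_force" is the grip in N (left out, the last holds). Time passes only in rows, so rows that do not move let the fingers close. It gives the time, the measured TCP pose, the force and the opening at its end, in the units of the state.
- sense(): the state, without advancing time (a new reading comes with each control period).
- optics.capture(name): name is "side" or "top"; returns a dict with "img" (420x560x3 uint8, blue, green, red), "fx", "fy", "cx", "cy" (pixels), "world_to_cam" (4x4, takes a point from world to camera coordinates). Camera axes: x right, y up, looking along -z (the intrinsics and any distortion apply to the point x, -y, -z); pixel columns grow to the right and rows downward; lengths in mm; the calibration is good to about 2 mm. A picture is of the moment at which its call begins. There is no depth.
- ctrl.finish_job(): hands the job in, once; it reports no verdict.
The state is a dict: "time_s": time; "joints": joint angles; "dq": joint speeds; "tau": joint torques, N m; "eef_pos": TCP position; "ee_rot": TCP orientation; "force": force on the tool from outside, world axes, zero at the start; "wrist_torque": the same for the moment, N m; "grip_width": opening from 0.0 (shut) to 1.0 (fully open).
Only numpy, scipy, OpenCV 4.12 (cv2) and the standard library are available. Lean on these libraries where they do the work, as an engineer would, in place of code of your own. Each camera call takes 0.05 s, during which the arm holds its last target. There are 200 camera calls.

### The job

Hang the grey cutlery holder (the one with a bent lip) inside the steel tub's large bay, lip over the rim of the far wall, some 7 cm short of the cross bar, and press it down firmly (about 12 N) until the lip is fully home. Then, without lifting it off again, slide it along the rim until its side butts against the stop pad on the bar, push it there with about 8 N, and let go of it there. Be gentle: never push the holder against the tub with more than 30 N or against the pad with more than 20 N, and leave everything else where it is.

Things in the scene. Friction and masses are not known exactly. Their poses are not given: they have to be found in the camera images.
- holder: grey plastic cutlery holder, loose, 0.15 to 0.31 kg, upright on the counter: an open box 46 (x) x 80 (y) x 100 mm high with a grip tab above its middle and a bent lip on its +x side; origin at the centre of its underside, z up
- holder_grip (a point): middle of the holder's grip tab, 130 mm above its origin; the rigid tab is 6 mm thick in x, 40 mm wide in y and stands from z = 100 to 150 mm: pinch it from above, across x
- holder_slot (a point): top of the slot under the holder's lip, at x = 27, z = 96 mm in its frame: the slot, open below, spans x = 23 (back face of the box) to 31 mm and is 20 mm deep; the lip is 70 mm wide in y, its flange spans x = 31 to 35 mm and reaches down to z = 76 mm, its top is at z = 100 mm
- tub: fixed open steel tub, 260 (x) x 340 (y) x 120 mm high, walls and floor 5 mm; origin at the centre of its underside, x points to the far wall (away from the robot). With the lip home and x axes parallel, the holder's origin is at x = 99 to 102, z = 24 mm in this frame
- tub_rim (a point): middle of the far wall's rim, x = 127.5, z = 120 mm in the tub's frame; the wall is 5 mm thick (x = 125 to 130 mm) and rigid: an error of 1 mm gives many newtons, so wall and rim must be found by feel
- bar: fixed steel cross bar lying along x across the tub, 20 mm wide in y, 12 mm below to 8 mm above the rim; origin on its centre line at rim height, axes as the tub's; large bay on its -y side. It carries a rigid stop pad, 40 mm wide in x (75 to 115 mm), 26 mm high, that sticks out 4 to 39 mm to -y, set anew each time and not reported: a butted holder's origin is 54 to 89 mm to -y of the bar's
- cup: bystander: plain grey cutlery cup without lip or grip tab, 60 x 80 x 100 mm high; origin at the centre of its underside
- dish: bystander: small white dish, 48 mm across, 30 mm high, standing in the tub's small bay; origin under its centre
- bottle: bystander: amber sauce bottle, 60 mm across, 170 mm high; origin under its centre
- bowl: bystander: white lidded bowl, 124 mm across, 76 mm high; origin under its centre
- ladle: bystander: steel serving spoon, 220 mm long, lying on the counter
- ricebowl: bystander: white lidded rice bowl, 110 mm across, 68 mm high, on the maroon tray; origin under its centre
Mind the look-alikes: they are no part of the job. What is shaped like the holder but purple or yellow is not meant.

How it is judged (in metres and radians):
On the way, in this order (a step that is already met when the one before it is completed fails the run):
1. the lip hooked over the far rim, fully home, at least 55 mm short of the cross bar's side in the large bay, pressed on the tub with at least 6 N (x of holder in the frame of tub between 0.0965 and 0.1045 m and z of holder in the frame of tub between 0.021 and 0.0265 m and angle between holder's own z axis and vertical below 0.09 rad and angle between the x axis of holder and the x axis of tub, either way round below 0.1 rad and y of holder in the frame of bar below -0.105 m and contact force between holder and tub above 6 N), for 0.1 s.
2. still home on the rim, the holder's side pushed against the stop pad on the cross bar with at least 3 N (x of holder in the frame of tub between 0.0965 and 0.1045 m and z of holder in the frame of tub between 0.021 and 0.0265 m and angle between holder's own z axis and vertical below 0.09 rad and angle between the x axis of holder and the x axis of tub, either way round below 0.1 rad and y of holder in the frame of bar between -0.092 and -0.051 m and contact force between holder and bar above 3 N), for 0.1 s.
At the end, for the whole second after the job is handed in: The holder hangs at rest in the large bay, lip home on the far rim (origin at z 21 to 26.5, x 96.5 to 104.5 mm in the tub), upright and square within 5 degrees, its origin 51 to 92 mm from the bar's centre line, where the stop pad can be (x of holder in the frame of tub between 0.0965 and 0.1045 m and z of holder in the frame of tub between 0.021 and 0.0265 m and angle between holder's own z axis and vertical below 0.09 rad and angle between the x axis of holder and the x axis of tub, either way round below 0.1 rad and y of holder in the frame of bar between -0.092 and -0.051 m and linear speed of holder below 0.01 m/s and angular speed of holder below 0.1 rad/s); the robot touches nothing.
It fails at once if the holder pushed against the tub with over 30 N (contact force between holder and tub above 30 N).
It fails at once if the holder pushed against the cross bar or its pad with over 20 N (contact force between holder and bar above 20 N).
It fails at once if the holder off the rim (lifted 8 mm or more) low over the tub within 45 mm of the bar's side, that is, lowered beside the pad and not slid to it (y of holder in the frame of bar between -0.095 and 0.05 m and x of holder in the frame of tub between 0.05 and 0.14 m and z of holder in the frame of tub between 0.032 and 0.08 m).
It fails at once if a bystander moved by over 30 mm (distance of any of cup, dish, bottle, bowl, ladle, ricebowl from where it was at the start of the episode above 0.03 m).
It also fails if it takes over 72 s, if anything falls off the work surface, if the arm or the gripper's body presses on something with over 40 N, if the wrist force passes 120 N, or if a joint passes its speed limit or range.

## Working session

There is one attempt and no reset: what is moved stays moved. The work goes in short steps, Python scripts to look and compute and a tool call to move; the robot and the scene stay as the last step left them, time stands still between calls to the robot, and variables do not carry over. Pictures are saved under pics/ and viewed, about 8 in all and at most 12, crops included, and the job is handed in when it is done.

Besides the shell and the picture viewer there is one more tool, called after "Request:" in YAML: its name, and indented under it one key for each argument. play_rows: Moves the arm, as the interface text tells. Its arguments: {"type":"object","properties":{"plan":{"type":"array"},"grip_force":{"type":"number"}},"required":["plan"]}

```bash
mkdir -p pics
cat > h.py <<'E'
import numpy as np, cv2
from rig import sense, optics, ctrl
def ray(c,u,v):
    M=np.array(c["world_to_cam"]);R=M[:3,:3];t=M[:3,3]
    d=R.T@np.array([(u-c["cx"])/c["fx"],-(v-c["cy"])/c["fy"],-1.]);return -R.T@t,d
def onz(c,u,v,z):
    o,d=ray(c,u,v);return o+d*(z-o[2])/d[2]
def px(c,p):
    M=np.array(c["world_to_cam"]);q=M[:3,:3]@np.array(p)+M[:3,3]
    return c["cx"]+c["fx"]*q[0]/-q[2], c["cy"]+c["fy"]*-q[1]/-q[2]
E
python3 - <<'E'
from h import *
for n in("top","side"):
    c=optics.capture(n);cv2.imwrite(f"pics/{n}1.png",cv2.resize(c["img"],(800,600)) if n=="top" else cv2.resize(c["img"],(800,600)))
    print(n,{k:v for k,v in c.items() if k!="img"}); print(ray(c,280,210))
print(sense())
E
```

```text
top {'fx': 411.9440235115188, 'fy': 411.9440235115188, 'cx': 275.203389719419, 'cy': 205.646524956961, 'world_to_cam': array([[ 3.50341200e-02, -9.99383165e-01, -2.42881978e-03,
         3.21145427e+01],
       [ 9.77382802e-01,  3.37555119e-02,  2.08766434e-01,
        -4.52741975e+02],
       [-2.08555673e-01, -9.68783498e-03,  9.77962513e-01,
        -1.53331999e+03],
       [ 0.00000000e+00,  0.00000000e+00,  0.00000000e+00,
         1.00000000e+00]])}
(array([ 121.59453318,   32.52271949, 1594.12479778]), array([ 0.1986345 , -0.00230556, -0.98019706]))
side {'fx': 489.4265955637562, 'fy': 489.4265955637562, 'cx': 280.33754371211336, 'cy': 212.18302005101793, 'world_to_cam': array([[ 7.51161979e-01, -6.60005596e-01, -1.21776374e-02,
        -3.14132199e+02],
       [ 4.71723344e-01,  5.23787827e-01,  7.09311920e-01,
        -3.10004200e+02],
       [-4.61771338e-01, -5.38552621e-01,  7.04789547e-01,
        -1.26702135e+03],
       [ 0.00000000e+00,  0.00000000e+00,  0.00000000e+00,
         1.00000000e+00]])}
(array([-202.87376454, -727.31025468, 1109.04769283]), array([ 0.46335734,  0.54134409, -0.70161736]))
{'time_s': 0.1, 'joints': array([ 8.78606816e-01,  3.13415431e-01,  1.49837118e+00,  4.94503676e-06,
        1.33095627e+00, -2.23396541e-01]), 'dq': array([-0.0011571 , -0.00355907, -0.00128411,  0.00044027, -0.00070177,
       -0.00138011]), 'tau': array([ 2.54975814e-03, -4.12898719e+01, -2.60139978e+01, -1.72479718e-04,
        3.09091760e-03, -2.27562259e-05]), 'eef_pos': array([237.06304856, 468.18073297, 230.7775581 ]), 'ee_rot': array([-2.56336238e-04,  2.32256550e-01,  9.72654391e-01, -5.14831753e-04]), 'force': array([ 0.77915131, -0.8595101 ,  0.09564867]), 'wrist_torque': array([ 0.01447157,  0.05246667, -0.02735766]), 'grip_width': 1.0026675502327536}
```

View pics/top1.png

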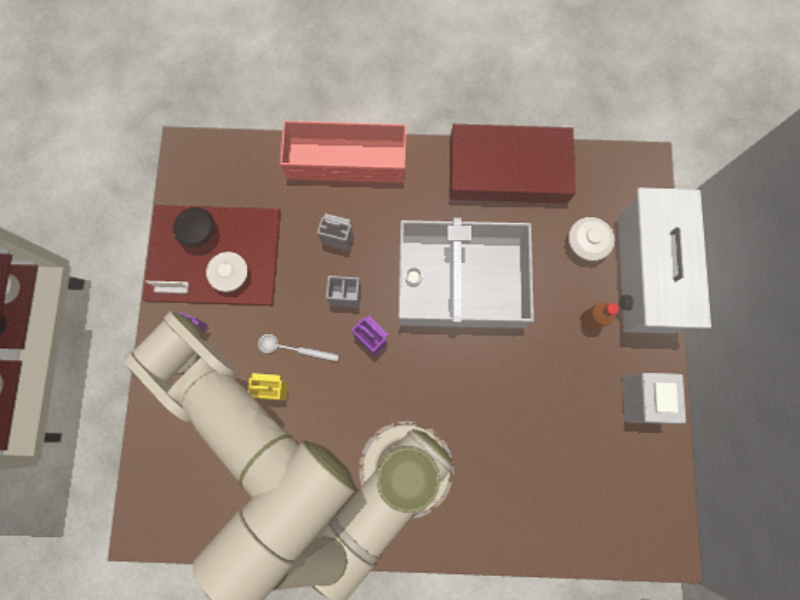

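View pics/side1.png

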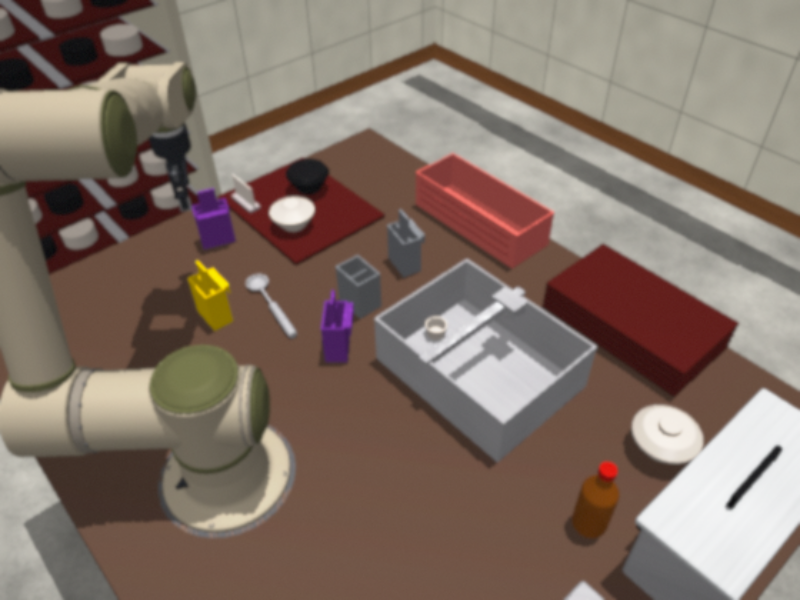

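The holder is grey with a tab, at about (335,230) in the top view and (405,240) in the side view. The tub spans (400–532, 220–327) in the top view, with the bar at x≈457 and the large bay to its right. I'll enlarge both.

Run:
```python
from h import *
t=optics.capture("top")["img"];s=optics.capture("side")["img"]
def cr(i,x,y,w,h,W,H): return cv2.resize(i[y:y+h,x:x+w],(W,H),interpolation=cv2.INTER_CUBIC)
a=np.hstack([cr(t,214,141,40,40,300,300),cr(t,270,146,110,90,366,300)])
b=np.hstack([cr(s,264,140,40,60,200,300),cr(s,255,175,170,150,340,300)])
b=np.hstack([b,np.zeros((300,a.shape[1]-b.shape[1],3),np.uint8)])
cv2.imwrite("pics/m1.png",np.vstack([a,b]))
```

```text
(no output)
```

View pics/m1.png

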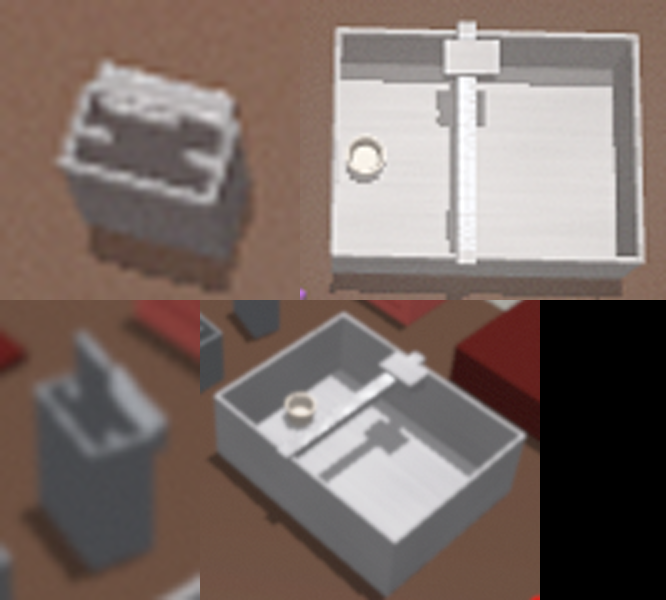

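Run:
```python
from h import *
c=optics.capture("top");s=optics.capture("side")
print("holder")
H=[onz(c,214+u/7.5,141+v/7.5,100) for u,v in[(65,162),(222,193),(238,105),(100,70),(218,243/1)]]
for p in H:print(p.round(1))
print("edge yaw",np.arctan2(*(H[0]-H[1])[:2])*-1)
# side view front-top edge corners: crop scale 5
S=[onz(s,264+u/5,140+(v-300)/5,z) for u,v,z in[(37,386,100),(97,452,100),(82,332,150),(108,362,150),(162,432,90)]]
for p in S:print(p.round(1))
print("tub")
T=[onz(c,270+u/3.327,146+v/3.333,120) for u,v in[(333,28),(638,36),(643,262),(332,259)]]
for p in T:print(p.round(1))
for a,b in((0,1),(1,2),(2,3),(3,0)):
  d=T[b]-T[a];print(np.hypot(*d[:2]),np.degrees(np.arctan2(d[1],d[0])))
print("side tub")
for u,v in[(342,315),(524,435),(396,543),(216,397)]:print(onz(s,255+(u-200)/2,175+(v-300)/2,120).round(1))
print("bar")
for u,v in[(467,22),(466,262),(445,38),(500,42),(500,74),(445,72)]:print(onz(c,270+u/3.327,146+v/3.333,128).round(1))
```

```text
holder
[600.3 252.4 100. ]
[586.6 172.2 100. ]
[633.5 166.4 100. ]
[649.8 237.6 100. ]
[560.4 172.8 100. ]
edge yaw -0.16821368512222376
[606.2 256.8 100. ]
[590.7 179.7 100. ]
[623.7 230.8 150. ]
[615.3 196.3 150. ]
[643.4 175.4  90. ]
tub
[ 645.  -302.2  120. ]
[ 647.3 -645.5  120. ]
[ 389.3 -635.6  120. ]
[ 380.9 -297.7  120. ]
343.242276600012 -89.61892958602138
258.1442567887041 177.81318631363274
338.0048670291904 91.42488495867492
264.11695565102445 -0.9796951630699389
side tub
[633.3  31.7 120. ]
[ 641.7 -304.1  120. ]
[ 384.3 -309.2  120. ]
[379.3  27.2 120. ]
bar
[ 654.4 -450.9  128. ]
[ 381.2 -440.7  128. ]
[ 634.7 -425.7  128. ]
[ 632.1 -487.   128. ]
[ 594.7 -485.6  128. ]
[ 594.9 -424.5  128. ]
```

Run:
```python
from h import *
c=optics.capture("top");s=optics.capture("side")
T=[onz(c,270+(u-300)/3.327,146+v/3.333,120) for u,v in[(333,28),(638,36),(643,262),(332,259)]]
for p in T:print(p.round(1))
for a,b in((0,1),(1,2),(2,3),(3,0)):
  d=T[b]-T[a];print(np.hypot(*d[:2]),np.degrees(np.arctan2(d[1],d[0])))
print("bar")
for u,v in[(467,22),(466,262),(445,38),(500,42),(500,74),(445,72)]:print(onz(c,270+(u-300)/3.327,146+v/3.333,128).round(1))
for u,v in[(390,375),(280,440),(427,353),(422,382),(380,367)]:print('s',onz(s,255+(u-200)/2,175+(v-300)/2,128).round(1))
```

```text
[633.4  36.3 120. ]
[ 635.7 -307.7  120. ]
[ 378.  -309.6  120. ]
[369.6  28.8 120. ]
344.05734518539265 -89.61606747532132
257.6999008166453 -179.5793208161505
338.5197300749044 91.42543531917832
263.9158411824533 1.6342634067573545
bar
[ 642.9 -114.1  128. ]
[ 370.  -116.3  128. ]
[623.2 -89.6 128. ]
[ 620.6 -151.3  128. ]
[ 583.2 -151.6  128. ]
[583.5 -90.3 128. ]
s [ 585.8 -110.8  128. ]
s [387.1 -96.9 128. ]
s [ 658.8 -115.7  128. ]
s [ 609.  -150.4  128. ]
s [587.2 -90.2 128. ]
```

Request:
play_rows:
  plan:
    - [26, -17, 0, 0, 0, -0.09, 1]
    - [26, -17, 0, 0, 0, -0.09, 1]
    - [26, -17, 0, 0, 0, -0.09, 1]
    - [26, -17, 0, 0, 0, -0.09, 1]
    - [26, -17, 0, 0, 0, -0.09, 1]
  grip_force: 40

```text
time_s: 0.82
eef_pos: [367.1, 382.5, 231.5]
ee_rot: [-0.001, 0.447, 0.895, 0.001]
force: [0.4, 1.3, -1.1]
grip_width: 1.0
```

Request:
play_rows:
  plan:
    - [26, -17, 0, 0, 0, -0.09, 1]
    - [26, -17, 0, 0, 0, -0.09, 1]
    - [26, -17, 0, 0, 0, -0.09, 1]
    - [26, -17, 0, 0, 0, -0.09, 1]
    - [26, -17, 0, 0, 0, -0.09, 1]

```text
time_s: 1.23
eef_pos: [502.9, 292.0, 231.7]
ee_rot: [-0.0, 0.644, 0.765, 0.001]
force: [0.4, 0.5, -0.7]
grip_width: 1.003
```

Request:
play_rows:
  plan:
    - [26, -17, 0, 0, 0, -0.09, 1]
    - [26, -17, 0, 0, 0, -0.09, 1]
    - [26, -17, 0, 0, 0, -0.09, 1]
    - [26, -17, 0, 0, 0, -0.09, 1]
    - [0, 0, 0, 0, 0, 0, 1]

```text
time_s: 1.65
eef_pos: [615.0, 215.7, 230.3]
ee_rot: [0.0, 0.78, 0.626, 0.001]
force: [-0.9, -0.5, -0.5]
grip_width: 0.997
```

Request:
play_rows:
  plan:
    - [2, -2, -30, 0, 0, 0.02, 1]
    - [2, -2, -30, 0, 0, 0, 1]
    - [0, 0, -25, 0, 0, 0, 1]
    - [0, 0, -20, 0, 0, 0, 1]
    - [0, 0, 0, 0, 0, 0, 1]

```text
time_s: 2.07
eef_pos: [619.9, 210.1, 121.6]
ee_rot: [0.001, 0.774, 0.634, 0.002]
force: [-0.9, -1.2, -1.0]
grip_width: 1.0
```

Run:
```python
from h import *
s=optics.capture("side");st=sense();print(st["eef_pos"],st["force"])
u,v=px(s,st["eef_pos"]);print(u,v)
i=s["img"][100:220,220:360];cv2.imwrite("pics/s2.png",cv2.resize(i,(700,600),interpolation=cv2.INTER_CUBIC))
```

```text
[620.65965171 210.35195498 123.87256832] [-0.54720678 -0.27811777 -0.18661392]
283.97563154557037 156.1577178009353
```

View pics/s2.png

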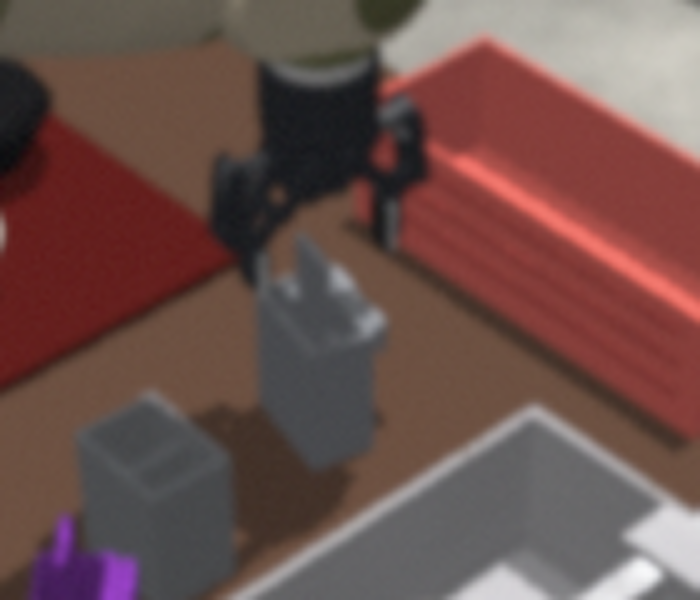

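The open fingers, at about (250,270) and (388,235), straddle the tab at about (313,265), roughly centred. I'll lower 11 mm and close.

Request:
play_rows:
  plan:
    - [0, 0, -11, 0, 0, 0, 1]
    - [0, 0, 0, 0, 0, 0, 0.3]
    - [0, 0, 0, 0, 0, 0, -0.2]
    - [0, 0, 0, 0, 0, 0, -0.5]
    - [0, 0, 0, 0, 0, 0, -0.7]

```text
time_s: 2.53
eef_pos: [622.6, 211.5, 118.0]
ee_rot: [0.003, 0.773, 0.634, 0.007]
force: [0.1, 0.5, 1.1]
grip_width: 0.452
```

Request:
play_rows:
  plan:
    - [0, 0, 0, 0, 0, 0, -0.8]
    - [0, 0, 0, 0, 0, 0, -1]
    - [0, 0, 0, 0, 0, 0, -1]
    - [0, 0, 0, 0, 0, 0, -1]
    - [0, 0, 0, 0, 0, 0, -1]
  grip_force: 60

```text
time_s: 2.95
eef_pos: [622.7, 211.7, 119.1]
ee_rot: [0.004, 0.773, 0.634, 0.007]
force: [-0.1, 1.1, -2.9]
grip_width: 0.059
```

Request:
play_rows:
  plan:
    - [0, 0, 0, 0, 0, 0, -1]
    - [0, 0, 0, 0, 0, 0, -1]
    - [0, 0, 0, 0, 0, 0, -1]

```text
time_s: 3.2
eef_pos: [622.8, 211.8, 119.1]
ee_rot: [0.004, 0.773, 0.634, 0.007]
force: [0.1, -0.2, -0.4]
grip_width: 0.056
```

Request:
play_rows:
  plan:
    - [0, 0, 12, 0, 0, 0, -1]
    - [0, 0, 34, 0, 0, 0, -1]
    - [0, 0, 38, 0, 0, 0, -1]
    - [0, 0, 38, 0, 0, 0, -1]
    - [0, 0, 38, 0, 0, 0, -1]

```text
time_s: 3.62
eef_pos: [617.3, 210.6, 277.0]
ee_rot: [-0.002, 0.773, 0.634, -0.002]
force: [1.7, -0.3, -2.5]
grip_width: 0.059
```

Request:
play_rows:
  plan:
    - [0, -10, 15, 0, 0, 0.01, -1]
    - [-1, -30, 0, 0, 0, 0.02, -1]
    - [-1, -34, 0, 0, 0, 0.02, -1]
    - [-1, -34, 0, 0, 0, 0.02, -1]
    - [-1, -34, 0, 0, 0, 0.02, -1]

```text
time_s: 4.03
eef_pos: [612.8, 70.9, 308.7]
ee_rot: [0.004, 0.739, 0.674, 0.007]
force: [1.1, 0.7, -2.8]
grip_width: 0.059
```

Request:
play_rows:
  plan:
    - [-1, -34, 0, 0, 0, 0.02, -1]
    - [-1, -34, 0, 0, 0, 0.02, -1]
    - [-1, -34, 0, 0, 0, 0.02, -1]
    - [-1, -34, 0, 0, 0, 0.02, -1]
    - [-1, -34, 0, 0, 0, 0.02, -1]

```text
time_s: 4.45
eef_pos: [604.9, -106.9, 313.8]
ee_rot: [0.005, 0.702, 0.712, 0.008]
force: [0.8, 1.1, -2.2]
grip_width: 0.061
```

Request:
play_rows:
  plan:
    - [-1, -34, 0, 0, 0, 0, -1]
    - [-1, -34, 0, 0, 0, 0, -1]
    - [-1, -32, -10, 0, 0, 0, -1]
    - [0, -20, -20, 0, 0, 0, -1]
    - [0, 0, 0, 0, 0, 0, -1]

```text
time_s: 4.87
eef_pos: [598.6, -239.4, 287.0]
ee_rot: [0.007, 0.704, 0.71, 0.008]
force: [0.4, 1.0, -5.3]
grip_width: 0.058
```

Request:
play_rows:
  plan:
    - [0, 0, 0, 0, 0, 0, -1]
    - [0, 0, 0, 0, 0, 0, -1]

```text
time_s: 5.03
eef_pos: [598.0, -240.0, 287.9]
ee_rot: [0.006, 0.705, 0.709, 0.008]
force: [0.2, 0.2, -2.6]
grip_width: 0.055
```

Run:
```python
from h import *
s=optics.capture("side");t=optics.capture("top");st=sense();print(st["eef_pos"],st["force"],st["ee_rot"])
i=s["img"][120:330,240:430];a=cv2.resize(i,(475,525),interpolation=cv2.INTER_CUBIC)
b=cv2.resize(t["img"][130:250,270:390],(325,325),interpolation=cv2.INTER_CUBIC);b=np.vstack([b,np.zeros((200,325,3),np.uint8)])
cv2.imwrite("pics/s3.png",np.hstack([a,b]))
```

```text
[ 598.47225505 -239.30320751  288.7026222 ] [-0.65929187  0.05969022 -2.09440456] [0.00723985 0.70429412 0.70982427 0.00817825]
```

View pics/s3.png

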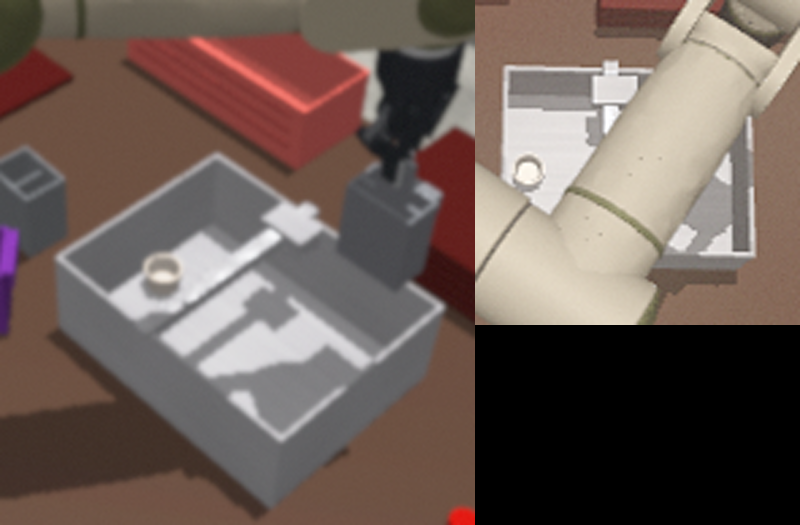

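The holder hangs upright from the gripper above the large bay. I'll lower it so the flange stays above the rim, then feel for the wall.

Request:
play_rows:
  plan:
    - [0, 0, -20, 0, 0, 0, -1]
    - [0, 0, -30, 0, 0, 0, -1]
    - [0, 0, -30, 0, 0, 0, -1]
    - [0, 0, -15, 0, 0, 0, -1]
    - [0, 0, 0, 0, 0, 0, -1]

```text
time_s: 5.55
eef_pos: [600.7, -233.6, 197.1]
ee_rot: [0.013, 0.701, 0.712, 0.01]
force: [-1.0, 0.6, -1.9]
grip_width: 0.058
```

Request:
play_rows:
  plan:
    - [0, 0, 0, 0, 0, 0, -1]
    - [0, 0, 0, 0, 0, 0, -1]

```text
time_s: 5.72
eef_pos: [601.5, -232.1, 199.2]
ee_rot: [0.013, 0.701, 0.713, 0.01]
force: [0.5, 0.8, -2.5]
grip_width: 0.057
```

Request:
play_rows:
  plan:
    - [-1, -6, -14, 0, 0.016, 0, -1]
    - [0, 0, -10, 0, 0, 0, -1]
    - [0, 0, 0, 0, 0, 0, -1]
    - [0, 0, 0, 0, 0, 0, -1]

```text
time_s: 6.05
eef_pos: [602.0, -238.9, 177.2]
ee_rot: [0.01, 0.7, 0.714, 0.005]
force: [0.4, -0.4, -2.6]
grip_width: 0.056
```

Request:
play_rows:
  plan:
    - [-1, 0, -7, 0, 0.006, 0, -1]
    - [0, 0, 0, 0, 0, 0, -1]
    - [1, 0, 0, 0, 0, 0, -1]
    - [1, 0, 0, 0, 0, 0, -1]
    - [0, 0, 0, 0, 0, 0, -1]

```text
time_s: 6.47
eef_pos: [603.2, -239.2, 170.0]
ee_rot: [0.008, 0.701, 0.714, 0.002]
force: [0.3, 0.2, -2.9]
grip_width: 0.06
```

Request:
play_rows:
  plan:
    - [1, 0, 0, 0, 0, 0, -1]
    - [0, 0, 0, 0, 0, 0, -1]

```text
time_s: 6.63
eef_pos: [604.5, -239.2, 170.4]
ee_rot: [0.009, 0.7, 0.714, 0.003]
force: [-0.7, -0.4, -2.2]
grip_width: 0.06
```

Request:
play_rows:
  plan:
    - [1, 0, 0, 0, 0, 0, -1]
    - [0, 0, 0, 0, 0, 0, -1]

```text
time_s: 6.8
eef_pos: [605.7, -239.3, 170.7]
ee_rot: [0.009, 0.7, 0.714, 0.003]
force: [0.4, 0.1, -2.9]
grip_width: 0.06
```

Request:
play_rows:
  plan:
    - [1, 0, 0, 0, 0, 0, -1]
    - [0, 0, 0, 0, 0, 0, -1]

```text
time_s: 6.97
eef_pos: [606.9, -239.2, 170.8]
ee_rot: [0.009, 0.7, 0.714, 0.003]
force: [-0.6, 0.4, -2.4]
grip_width: 0.057
```

Request:
play_rows:
  plan:
    - [1, 0, 0, 0, 0, 0, -1]
    - [0, 0, 0, 0, 0, 0, -1]

```text
time_s: 7.13
eef_pos: [608.0, -239.2, 170.8]
ee_rot: [0.009, 0.7, 0.714, 0.003]
force: [-0.1, -0.4, -2.1]
grip_width: 0.06
```

Request:
play_rows:
  plan:
    - [1, 0, 0, 0, 0, 0, -1]
    - [0, 0, 0, 0, 0, 0, -1]

```text
time_s: 7.3
eef_pos: [609.1, -239.2, 170.8]
ee_rot: [0.009, 0.7, 0.714, 0.003]
force: [0.3, -0.3, -2.7]
grip_width: 0.056
```

Request:
play_rows:
  plan:
    - [0.8, 0, 0, 0, 0, 0, -1]
    - [0, 0, 0, 0, 0, 0, -1]

```text
time_s: 7.47
eef_pos: [610.0, -239.2, 170.7]
ee_rot: [0.009, 0.7, 0.714, 0.003]
force: [-0.4, 0.4, -2.1]
grip_width: 0.058
```

Request:
play_rows:
  plan:
    - [0.8, 0, 0, 0, 0, 0, -1]
    - [0, 0, 0, 0, 0, 0, -1]

```text
time_s: 7.63
eef_pos: [610.8, -239.2, 170.7]
ee_rot: [0.009, 0.7, 0.714, 0.003]
force: [0.6, -0.2, -2.9]
grip_width: 0.063
```

Request:
play_rows:
  plan:
    - [0.8, 0, 0, 0, 0, 0, -1]
    - [0, 0, 0, 0, 0, 0, -1]

```text
time_s: 7.8
eef_pos: [611.6, -239.2, 170.7]
ee_rot: [0.009, 0.7, 0.714, 0.003]
force: [-0.6, 0.2, -3.5]
grip_width: 0.062
```

Request:
play_rows:
  plan:
    - [0.6, 0, 0, 0, 0, 0, -1]
    - [0, 0, 0, 0, 0, 0, -1]

```text
time_s: 7.97
eef_pos: [612.0, -239.3, 170.7]
ee_rot: [0.009, 0.701, 0.714, 0.002]
force: [-0.5, -0.3, -2.8]
grip_width: 0.065
```

Request:
play_rows:
  plan:
    - [0.6, 0, 0, 0, 0, 0, -1]
    - [0, 0, 0, 0, 0, 0, -1]

```text
time_s: 8.13
eef_pos: [612.3, -239.3, 170.7]
ee_rot: [0.008, 0.701, 0.714, 0.002]
force: [-1.8, -0.0, -2.6]
grip_width: 0.058
```

Request:
play_rows:
  plan:
    - [0.6, 0, 0, 0, 0, 0, -1]
    - [0, 0, 0, 0, 0, 0, -1]

```text
time_s: 8.3
eef_pos: [612.5, -239.3, 170.7]
ee_rot: [0.008, 0.701, 0.713, 0.002]
force: [-1.5, 1.1, -1.8]
grip_width: 0.06
```

Request:
play_rows:
  plan:
    - [0.6, 0, 0, 0, 0, 0, -1]
    - [0, 0, 0, 0, 0, 0, -1]

```text
time_s: 8.47
eef_pos: [612.8, -239.3, 170.7]
ee_rot: [0.007, 0.701, 0.713, 0.001]
force: [-2.8, -1.1, -1.1]
grip_width: 0.061
```

Request:
play_rows:
  plan:
    - [-2.4, 0, 0, 0, -0.004, 0, -1]
    - [0, 0, 0, 0, 0, 0, -1]
    - [0, 0, 0, 0, 0, 0, -1]

```text
time_s: 8.72
eef_pos: [611.1, -239.3, 170.7]
ee_rot: [0.01, 0.701, 0.713, 0.004]
force: [0.4, -0.7, -2.1]
grip_width: 0.054
```

Request:
play_rows:
  plan:
    - [-0.9, 0, 0, 0, 0.003, 0, -1]
    - [0, 0, -3, 0, 0, 0, -1]
    - [0, 0, 0, 0, 0, 0, -1]

```text
time_s: 8.97
eef_pos: [610.5, -239.3, 167.5]
ee_rot: [0.009, 0.701, 0.714, 0.003]
force: [1.0, 0.4, -3.5]
grip_width: 0.056
```

Request:
play_rows:
  plan:
    - [0, 0, -2, 0, 0, 0, -1]
    - [0, 0, 0, 0, 0, 0, -1]

```text
time_s: 9.13
eef_pos: [610.6, -239.2, 165.1]
ee_rot: [0.009, 0.701, 0.714, 0.003]
force: [0.0, 0.2, -2.8]
grip_width: 0.059
```

Request:
play_rows:
  plan:
    - [-0.2, 0, -1, 0, 0, 0, -1]
    - [0, 0, 0, 0, 0, 0, -1]

```text
time_s: 9.3
eef_pos: [610.4, -239.2, 163.8]
ee_rot: [0.009, 0.7, 0.714, 0.003]
force: [-1.0, -0.7, -4.1]
grip_width: 0.061
```

Request:
play_rows:
  plan:
    - [0, 0, -1, 0, 0, 0, -1]
    - [0, 0, 0, 0, 0, 0, -1]

```text
time_s: 9.47
eef_pos: [610.4, -239.2, 162.7]
ee_rot: [0.009, 0.7, 0.714, 0.003]
force: [0.2, -0.3, -2.4]
grip_width: 0.057
```

Request:
play_rows:
  plan:
    - [0, 0, -1, 0, 0, 0, -1]
    - [0, 0, 0, 0, 0, 0, -1]

```text
time_s: 9.63
eef_pos: [610.4, -239.2, 161.7]
ee_rot: [0.009, 0.7, 0.714, 0.003]
force: [-0.8, -0.1, -2.3]
grip_width: 0.062
```

Request:
play_rows:
  plan:
    - [0, 0, -1, 0, 0, 0, -1]
    - [0, 0, 0, 0, 0, 0, -1]

```text
time_s: 9.8
eef_pos: [610.5, -239.2, 160.6]
ee_rot: [0.009, 0.7, 0.714, 0.003]
force: [-0.1, 0.5, -2.4]
grip_width: 0.053
```

Request:
play_rows:
  plan:
    - [0, 0, -1, 0, 0, 0, -1]
    - [0, 0, -1, 0, 0, 0, -1]
    - [0, 0, 0, 0, 0, 0, -1]

```text
time_s: 10.05
eef_pos: [610.5, -239.2, 158.5]
ee_rot: [0.009, 0.7, 0.714, 0.003]
force: [-0.2, -0.0, -2.3]
grip_width: 0.059
```

Request:
play_rows:
  plan:
    - [0, 0, -1, 0, 0, 0, -1]
    - [0, 0, -1, 0, 0, 0, -1]
    - [0, 0, 0, 0, 0, 0, -1]

```text
time_s: 10.3
eef_pos: [610.5, -239.2, 156.2]
ee_rot: [0.009, 0.7, 0.714, 0.003]
force: [-0.3, -0.4, -2.7]
grip_width: 0.056
```

Request:
play_rows:
  plan:
    - [0, 0, -1.5, 0, 0, 0, -1]
    - [0, 0, -1.5, 0, 0, 0, -1]
    - [0, 0, 0, 0, 0, 0, -1]

```text
time_s: 10.55
eef_pos: [610.5, -239.2, 152.9]
ee_rot: [0.009, 0.7, 0.714, 0.003]
force: [0.6, -0.5, -2.8]
grip_width: 0.058
```

Request:
play_rows:
  plan:
    - [0, 0, -1.5, 0, 0, 0, -1]
    - [0, 0, -1.5, 0, 0, 0, -1]
    - [0, 0, 0, 0, 0, 0, -1]

```text
time_s: 10.8
eef_pos: [610.4, -239.2, 149.5]
ee_rot: [0.009, 0.7, 0.714, 0.003]
force: [0.7, -0.4, -2.9]
grip_width: 0.057
```

Request:
play_rows:
  plan:
    - [0, 0, -1, 0, 0, 0, -1]
    - [0, 0, -1, 0, 0, 0, -1]
    - [0, 0, 0, 0, 0, 0, -1]

```text
time_s: 11.05
eef_pos: [610.4, -239.2, 147.2]
ee_rot: [0.009, 0.7, 0.714, 0.003]
force: [0.7, 0.0, -2.6]
grip_width: 0.058
```

Request:
play_rows:
  plan:
    - [0, 0, -1, 0, 0, 0, -1]
    - [0, 0, -1, 0, 0, 0, -1]
    - [0, 0, 0, 0, 0, 0, -1]

```text
time_s: 11.3
eef_pos: [610.5, -239.2, 145.0]
ee_rot: [0.009, 0.7, 0.714, 0.003]
force: [-0.0, -0.2, -3.2]
grip_width: 0.057
```

Request:
play_rows:
  plan:
    - [0, 0, -0.8, 0, 0, 0, -1]
    - [0, 0, 0, 0, 0, 0, -1]

```text
time_s: 11.47
eef_pos: [610.5, -239.2, 144.2]
ee_rot: [0.009, 0.7, 0.714, 0.003]
force: [-0.1, 0.2, -2.4]
grip_width: 0.058
```

Request:
play_rows:
  plan:
    - [0, 0, -0.6, 0, 0, 0, -1]
    - [0, 0, 0, 0, 0, 0, -1]

```text
time_s: 11.63
eef_pos: [610.5, -239.2, 143.5]
ee_rot: [0.009, 0.701, 0.714, 0.003]
force: [-0.7, 0.3, -3.4]
grip_width: 0.057
```

Request:
play_rows:
  plan:
    - [0, 0, -0.6, 0, 0, 0, -1]
    - [0, 0, 0, 0, 0, 0, -1]

```text
time_s: 11.8
eef_pos: [610.5, -239.2, 142.9]
ee_rot: [0.009, 0.7, 0.714, 0.003]
force: [-0.5, -0.7, -2.8]
grip_width: 0.061
```

Request:
play_rows:
  plan:
    - [0, 0, -0.6, 0, 0, 0, -1]
    - [0, 0, 0, 0, 0, 0, -1]

```text
time_s: 11.97
eef_pos: [610.6, -239.3, 142.6]
ee_rot: [0.01, 0.701, 0.714, 0.003]
force: [0.8, -0.0, -2.4]
grip_width: 0.06
```

Request:
play_rows:
  plan:
    - [0, 0, -0.8, 0, 0, 0, -1]

```text
time_s: 12.05
eef_pos: [610.6, -239.5, 142.3]
ee_rot: [0.01, 0.7, 0.714, 0.003]
force: [-3.5, -0.3, 4.5]
grip_width: 0.06
```

Request:
play_rows:
  plan:
    - [0, 0, -0.8, 0, 0, 0, -1]

```text
time_s: 12.13
eef_pos: [610.6, -239.6, 142.3]
ee_rot: [0.01, 0.7, 0.714, 0.003]
force: [-4.6, 0.9, 6.5]
grip_width: 0.056
```

Request:
play_rows:
  plan:
    - [0, 0, -1.2, 0, 0, 0, -1]

```text
time_s: 12.22
eef_pos: [610.7, -239.6, 142.2]
ee_rot: [0.011, 0.7, 0.714, 0.003]
force: [-5.7, 1.9, 8.7]
grip_width: 0.063
```

Request:
play_rows:
  plan:
    - [0, 0, -1.2, 0, 0, 0, -1]

```text
time_s: 12.3
eef_pos: [610.7, -239.6, 142.2]
ee_rot: [0.011, 0.7, 0.714, 0.003]
force: [-6.0, 1.1, 8.6]
grip_width: 0.058
```

Request:
play_rows:
  plan:
    - [-0.3, 0, -1.4, 0, 0, 0, -1]
    - [-0.1, 0, -1.4, 0, 0, 0, -1]

```text
time_s: 12.47
eef_pos: [610.7, -239.6, 142.2]
ee_rot: [0.012, 0.7, 0.714, 0.004]
force: [-4.9, 1.4, 8.8]
grip_width: 0.064
```

Request:
play_rows:
  plan:
    - [-0.1, 0, -1.6, 0, 0, 0, -1]
    - [-0.1, 0, -1.6, 0, 0, 0, -1]

```text
time_s: 12.63
eef_pos: [610.6, -239.6, 142.1]
ee_rot: [0.013, 0.7, 0.714, 0.004]
force: [-3.8, 1.0, 9.5]
grip_width: 0.063
```

Request:
play_rows:
  plan:
    - [-0.1, 1.5, -0.2, 0, 0.004, 0, -1]
    - [0, 2, -0.2, 0, 0, 0, -1]
    - [0, 2, -0.2, 0, 0, 0, -1]

```text
time_s: 12.88
eef_pos: [610.8, -235.0, 142.6]
ee_rot: [0.013, 0.701, 0.713, 0.003]
force: [-1.8, -4.3, 1.8]
grip_width: 0.064
```

Request:
play_rows:
  plan:
    - [-0.1, 2, -0.3, 0.002, 0.001, 0, -1]
    - [0, 2, -0.3, 0.002, 0.001, 0, -1]
    - [-0.1, 2, -0.3, 0.002, 0.001, 0, -1]
    - [0, 2, -0.3, 0.002, 0.001, 0, -1]

```text
time_s: 13.22
eef_pos: [611.0, -228.3, 142.5]
ee_rot: [0.011, 0.701, 0.713, 0.003]
force: [-1.7, -4.1, 3.5]
grip_width: 0.057
```

Request:
play_rows:
  plan:
    - [-0.1, 2, -0.3, 0.001, 0.001, 0, -1]
    - [0, 2, -0.3, 0.001, 0, 0, -1]
    - [-0.1, 2, -0.3, 0.001, 0.001, 0, -1]
    - [0, 2, -0.3, 0, 0, 0, -1]

```text
time_s: 13.55
eef_pos: [611.1, -221.2, 142.5]
ee_rot: [0.011, 0.701, 0.713, 0.003]
force: [-2.0, -6.4, 4.6]
grip_width: 0.058
```

Request:
play_rows:
  plan:
    - [-0.3, 2, -0.2, 0.001, 0.001, 0, -1]
    - [-0.2, 2, -0.2, 0, 0.001, 0, -1]
    - [-0.2, 2, -0.2, 0.001, 0, 0, -1]
    - [-0.2, 2, -0.2, 0, 0, 0, -1]

```text
time_s: 13.88
eef_pos: [610.7, -212.9, 142.4]
ee_rot: [0.011, 0.701, 0.713, 0.004]
force: [-1.4, -3.8, 4.5]
grip_width: 0.06
```

Request:
play_rows:
  plan:
    - [-0.2, 2, -0.2, 0.001, 0.001, 0, -1]
    - [-0.2, 2, -0.2, 0, 0, 0, -1]
    - [-0.2, 2, -0.2, 0.001, 0.001, 0, -1]
    - [-0.2, 2, -0.2, 0, 0, 0, -1]

```text
time_s: 14.22
eef_pos: [610.4, -204.3, 142.3]
ee_rot: [0.011, 0.701, 0.713, 0.004]
force: [-0.9, -5.9, 5.4]
grip_width: 0.059
```

Request:
play_rows:
  plan:
    - [-0.1, 1.5, 0, 0, 0, 0, -1]
    - [-0.1, 1.2, -0.1, 0, 0, 0, -1]
    - [0, 1.2, -0.1, 0, 0, 0, -1]

```text
time_s: 14.47
eef_pos: [610.3, -199.8, 142.3]
ee_rot: [0.011, 0.701, 0.713, 0.004]
force: [-1.7, -5.5, 4.6]
grip_width: 0.062
```

Request:
play_rows:
  plan:
    - [-0.1, 1.2, -0.1, 0, 0, 0, -1]
    - [0, 1.2, -0.1, 0, 0, 0, -1]

```text
time_s: 14.63
eef_pos: [610.2, -197.3, 142.3]
ee_rot: [0.011, 0.701, 0.713, 0.004]
force: [-1.5, -5.5, 5.4]
grip_width: 0.056
```

Request:
play_rows:
  plan:
    - [-0.1, 1.2, -0.1, 0, 0, 0, -1]
    - [0, 1.2, -0.1, 0, 0, 0, -1]

```text
time_s: 14.8
eef_pos: [610.2, -195.0, 142.3]
ee_rot: [0.011, 0.701, 0.713, 0.004]
force: [-1.3, -5.3, 4.4]
grip_width: 0.06
```

Request:
play_rows:
  plan:
    - [0, 1.2, 0, 0, 0, 0, -1]

```text
time_s: 14.88
eef_pos: [610.1, -193.7, 142.3]
ee_rot: [0.011, 0.701, 0.713, 0.004]
force: [-0.0, -4.6, 4.4]
grip_width: 0.056
```

Request:
play_rows:
  plan:
    - [0, 1, 0, 0, 0, 0, -1]

```text
time_s: 14.97
eef_pos: [610.1, -192.5, 142.3]
ee_rot: [0.011, 0.701, 0.713, 0.004]
force: [-0.7, -4.4, 3.9]
grip_width: 0.061
```

Request:
play_rows:
  plan:
    - [0, 1, 0, 0, 0, 0, -1]

```text
time_s: 15.05
eef_pos: [610.1, -191.5, 142.3]
ee_rot: [0.011, 0.701, 0.713, 0.004]
force: [-0.8, -5.4, 4.4]
grip_width: 0.058
```

Request:
play_rows:
  plan:
    - [0, 1, 0, 0, 0, 0, -1]

```text
time_s: 15.13
eef_pos: [610.1, -190.4, 142.3]
ee_rot: [0.011, 0.701, 0.713, 0.004]
force: [-0.2, -5.8, 4.8]
grip_width: 0.062
```

Request:
play_rows:
  plan:
    - [0, 1, 0, 0, 0, 0, -1]

```text
time_s: 15.22
eef_pos: [610.1, -189.3, 142.3]
ee_rot: [0.011, 0.701, 0.713, 0.004]
force: [-0.7, -5.6, 4.0]
grip_width: 0.059
```

Request:
play_rows:
  plan:
    - [0, 1, 0.1, 0, 0, 0, -1]

```text
time_s: 15.3
eef_pos: [610.1, -188.1, 142.3]
ee_rot: [0.011, 0.701, 0.713, 0.004]
force: [0.2, -4.0, 4.2]
grip_width: 0.06
```

Request:
play_rows:
  plan:
    - [0, 1, 0, 0, 0, 0, -1]

```text
time_s: 15.38
eef_pos: [610.1, -187.0, 142.3]
ee_rot: [0.011, 0.701, 0.713, 0.004]
force: [-0.9, -5.3, 5.1]
grip_width: 0.058
```

Request:
play_rows:
  plan:
    - [0, 1, 0, 0, 0, 0, -1]

```text
time_s: 15.47
eef_pos: [610.1, -186.3, 142.4]
ee_rot: [0.012, 0.701, 0.713, 0.004]
force: [-1.1, -9.5, 3.9]
grip_width: 0.058
```

Request:
play_rows:
  plan:
    - [0, 1, 0, 0, 0, 0, -1]

```text
time_s: 15.55
eef_pos: [610.2, -186.2, 142.6]
ee_rot: [0.013, 0.701, 0.713, 0.003]
force: [-0.5, -11.0, 3.9]
grip_width: 0.061
```

Request:
play_rows:
  plan:
    - [0, 1, 0, 0, 0, 0, -1]

```text
time_s: 15.63
eef_pos: [610.1, -186.2, 142.6]
ee_rot: [0.013, 0.701, 0.713, 0.002]
force: [0.3, -8.9, 3.2]
grip_width: 0.057
```

Request:
play_rows:
  plan:
    - [0, 1, -0.3, 0, 0, 0, -1]
    - [0, 1, -0.3, 0, 0, 0, -1]

```text
time_s: 15.8
eef_pos: [610.2, -186.3, 142.7]
ee_rot: [0.015, 0.702, 0.712, 0.001]
force: [-1.9, -8.6, 5.3]
grip_width: 0.059
```

Request:
play_rows:
  plan:
    - [0, 1.1, -0.3, 0, 0, 0, -1]
    - [0, 1.1, -0.3, 0, 0, 0, -1]

```text
time_s: 15.97
eef_pos: [610.2, -186.1, 142.8]
ee_rot: [0.017, 0.702, 0.712, -0.0]
force: [-0.1, -10.1, 5.6]
grip_width: 0.059
```

Request:
play_rows:
  plan:
    - [0, 0, -0.2, 0.008, 0, 0, -1]
    - [0, 0, -0.2, 0.006, 0, 0, -1]
    - [0, 0, 0, 0, 0, 0, -1]

```text
time_s: 16.22
eef_pos: [610.1, -186.5, 142.3]
ee_rot: [0.012, 0.702, 0.712, 0.004]
force: [0.2, -4.8, 4.1]
grip_width: 0.057
```

Contact is held, the holder is home (z≈23) and nearly untilted, so I'll release.

Request:
play_rows:
  plan:
    - [0, 0, 0, 0, 0, 0, -0.8]
    - [0, 0, 0, 0, 0, 0, -0.6]
    - [0, 0, 0, 0, 0, 0, -0.3]
    - [0, 0, 0, 0, 0, 0, 0]
    - [0, 0, 0, 0, 0, 0, 0]
  grip_force: 20

```text
time_s: 16.63
eef_pos: [608.7, -182.4, 138.9]
ee_rot: [0.007, 0.701, 0.713, 0.005]
force: [0.1, -0.1, -0.4]
grip_width: 0.5
```

Run:
```python
from h import *
s=optics.capture("side");t=optics.capture("top");st=sense();print(st["eef_pos"],st["force"],st["grip_width"])
i=s["img"][140:300,280:440];a=cv2.resize(i,(600,600),interpolation=cv2.INTER_CUBIC)
cv2.imwrite("pics/s4.png",a)
```

```text
[ 608.71070115 -182.55483629  139.06012197] [-0.90732395  0.31178693 -0.02700324] 0.49928422015774054
```

View pics/s4.png

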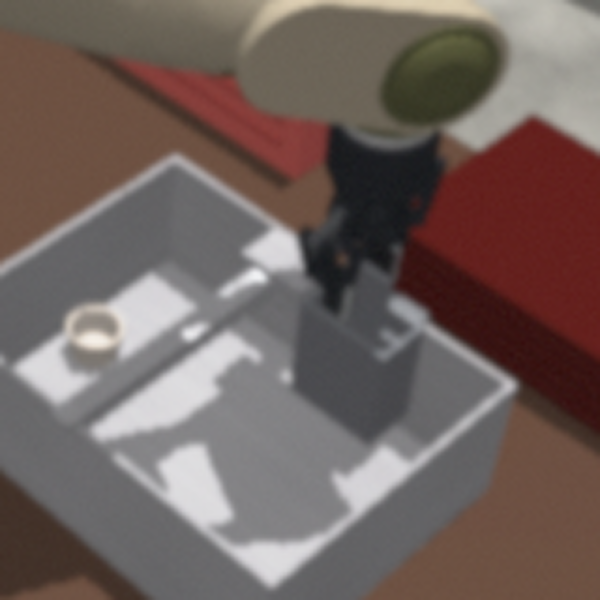

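The holder hangs upright on the rim beside the pad, with its lip flush at about (410,305) and the fingers open clear of the tab. Next I'll retreat upward.

Request:
play_rows:
  plan:
    - [1, -2, 8, 0, 0, 0, 0]
    - [0, 0, 15, 0, 0, 0, 0]
    - [0, 0, 25, 0, 0, 0, 0]
    - [0, 0, 30, 0, 0, 0, 0]
    - [0, 0, 30, 0, 0, 0, 0]

```text
time_s: 17.15
eef_pos: [607.0, -183.5, 245.8]
ee_rot: [0.001, 0.701, 0.713, 0.003]
force: [0.7, -0.1, -0.1]
grip_width: 0.502
```

Request:
play_rows:
  plan:
    - [-30, 30, 20, 0, 0, 0, 0]
    - [-35, 35, 0, 0, 0, 0, 0]
    - [-35, 35, 0, 0, 0, 0, 0]
    - [-35, 35, 0, 0, 0, 0, 0]
    - [0, 0, 0, 0, 0, 0, 0]

```text
time_s: 17.57
eef_pos: [486.5, -64.7, 271.6]
ee_rot: [0.008, 0.702, 0.712, 0.005]
force: [0.0, 1.1, 0.4]
grip_width: 0.496
```

Request:
play_rows:
  plan:
    - [-30, 35, 0, 0, 0, 0, 0]
    - [-30, 35, 0, 0, 0, 0, 0]
    - [-30, 35, 0, 0, 0, 0, 0]
    - [0, 30, 0, 0, 0, 0, 0]
    - [0, 0, 0, 0, 0, 0, 0]

```text
time_s: 17.98
eef_pos: [403.5, 60.6, 274.8]
ee_rot: [0.01, 0.703, 0.711, 0.007]
force: [-0.5, -0.9, 0.4]
grip_width: 0.499
```

Run:
```python
from h import *
s=optics.capture("side");t=optics.capture("top");st=sense();print(st["eef_pos"],st["force"],st["time_s"])
a=cv2.resize(s["img"][140:300,280:440],(400,400),interpolation=cv2.INTER_CUBIC)
b=cv2.resize(t["img"][140:240,280:380],(400,400),interpolation=cv2.INTER_CUBIC)
cv2.imwrite("pics/s5.png",np.hstack([a,b]))
```

```text
[404.46409286  57.74554479 274.43447578] [-0.19501485 -0.17398302 -0.14768831] 18.0833
```

View pics/s5.png

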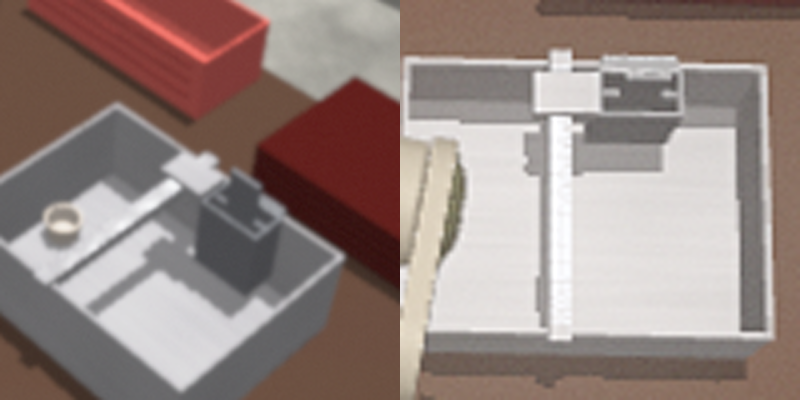

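The holder hangs square on the far rim. In the top view it is at about (640,95), butted against the pad edge at x≈600. The arm is clear.

```bash
python3 -c "
from rig import ctrl;print(ctrl.finish_job())"
```

```text
the job is handed in; nothing more can be done
None
```

The grey holder is hanging on the far rim of the large bay, butted against the stop pad and released. I handed the job in at about 18 s; it reports no verdict.

- **Hooking:** I found the wall by feel, about 12 cm from the bar's centre line. I lowered the lip over the rim and pressed it down with about 12 N net vertical force. The holder's origin read about 23 mm above the counter, against the 24 mm given for home.
- **Sliding:** I slid it along the rim without lifting it. It met the pad with the holder at y ≈ -186 mm, roughly 71 mm from the bar's centre line. I pushed there with about 9–11 N at the wrist, some of which was rim friction rather than pad force.
- **Last checks:** The final pictures from both cameras show the holder upright and square, with its lip on the rim and its side against the pad. The arm is clear, with near-zero wrist force. The tool leaned about 0.026 rad during the push, and I corrected part of that before letting go.
- **Not measured:** I did not measure the bystanders again at the end. The dish looks unmoved in the last picture, and nothing pressed on the arm while it was moving between places.

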